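Change the reagent jar behind the bottles

ROBOT

A 6-joint arm with a two-finger parallel gripper is mounted at the origin on the work surface. World frame = base frame: x ahead of the robot, y to its left, z up, the work surface at z = 0. Lengths are in m, angles in rad, forces in N, time in s.
With the tool pointing down it reaches from about 0.35 to 0.775 m from the base axis. Payload 7.3 kg.
Tool frame: the origin (TCP) lies at the very end of the fingers, on their centre line; the grasp point (between the pads) lies 19 mm behind it; z points along the fingers, y is the line along which they close (so a half turn about z gives the same grasp; the last joint's range is limited). The gripper opens to 92 mm and grips with 3 to 60 N. Pads are 19 mm wide; open, the fingers measure 130 mm over their backs; the gripper's body (75 mm by 190 mm) begins 47 mm behind the grasp point.
Start: joints at [1.111, 0.342, 1.524, -0, 1.275, -0.146], TCP at [0.162, 0.499, 0.227] pointing down, gripper open.
Joint ranges: [-2.53, 2.53], [-0.77, 2.02], [0.04, 2.7], [-1, 4.14], [0.28, 2.66], [-3.11, 3.11]. Speed limits (rad/s): [2.57, 2.57, 3.14, 3.14, 3.14, 3.14].

INTERFACE

Orientations are given as [roll, pitch, yaw] about the fixed x, y, z axes, in that order (R = Rz(yaw) Ry(pitch) Rx(roll)).
In Python, from cell import robot, read_camera, get_calibration gives the robot as it stands. The module is installed in compiled form; this text tells all that it offers.
- The arm moves only by the tool send_rows, never from a script. Its argument "plan" is a list of rows, each a list of 2 entries, a list of its own where there are three numbers: the shift along the tool's x, y, z as a fraction of full scale, then the turn, a rotation vector about the tool's x, y, z as a fraction of full scale. A call has exactly 10 rows; each row shifts and turns the commanded pose from where the row before left it, along the tool's axes as they then stand; what a row does not reach is not made up. Full scale, the value 1, is 0.025 m for a shift and 90 degrees for a turn. A row lasts 1/8 s, in which the tool goes at most 62.5 mm and 10.7 degrees, less where a joint would pass 70% of its speed; a pose out of reach is approached as far as the arm can. A call with a number of a shift or a turn outside -1 to 1 is refused whole. A call with a gripper value outside its range is refused whole. "gripper" is the opening, from -1 (shut) to 1 (fully open), so that 0 is half open, set as the call begins (left out, the last holds). The fingers move at their own pace and stop on an object; "force" is the grip in N (left out, the last holds). Time passes only in rows, so rows that do not move let the fingers close, or fill a call up. It gives the time, the measured TCP pose, the force, the opening and the grip force at its end, in the units of the state.
- robot.observe(): the state, without advancing time (a new reading comes with each control period).
- read_camera(name): name is "scene" or "side" or "wrist"; returns (picture, depth): 420x560x3 uint8, blue, green, red; 420x560 float32, m along the optical axis (not along the pixel's ray), 0 where there is no reading.
- get_calibration(name): a dict with "intrinsics" (3x3 intrinsics, pixels), "rvec" (rotation vector, rad) and "tvec" (3), from world to camera coordinates, as OpenCV has them. Camera axes: x right, y down, z forward; pixel columns grow to the right and rows downward; lengths in m; the calibration is good to about 2 mm. A picture is of the moment at which its call begins: read the wrist's pose just before it. get_calibration takes no time and is no camera call; for the wrist camera it gives the pose at the moment of the call.
- robot.hand_in(): hands the job in; it is judged then, once.
The state is a dict: "time": time; "qpos": joint angles; "qvel": joint speeds; "joint_efforts": joint torques, N m; "tool_pos": TCP position; "tool_rot": TCP orientation; "contact_force": force on the tool from outside, world axes, zero at the start; "torque": the same for the moment, N m; "opening": finger opening in m; "grip_force": force on a finger pad.
Only numpy, scipy, OpenCV 4.12 (cv2) and the standard library are available. Lean on these libraries where they do the work, as an engineer would, in place of code of your own. Each camera call takes 0.05 s, during which the arm holds its last target. There are 200 camera calls.

TASK

The red-lidded jar at the back of the reagent tray is out of date. Stand both tall bottles from in front of it on the grey side mat, then move the red-lidded jar upright into the blue discard tub and stand the fresh green-lidded jar in its emptied ring in the tray while the bottles are still on the mat. Then put each bottle back where it stood, leaving everything upright and released and the white- and black-lidded jars where they are.

Things in the scene. Friction and masses are not known exactly. Their poses are not given: they have to be found in the camera images.
- reagent_tray: light grey tray fixed to the bench, 176 (x) by 240 mm (y), walls 25 mm high, 3 mm thick, floor 3 mm thick. Origin at the centre of its underside; x points to its back, away from the robot, y left. Thin blue rings on the floor: bottles at (-34, 44) and (-34, -44) mm, jars at (24, 0), (24, 85) and (24, -85) mm. The red-lidded jar starts in (24, 0), behind and between the bottles
- blue_bottle: 250 ml clear glass laboratory bottle with a pale label and a blue screw cap, in one of the tray's two bottle rings (it may be either). Body 70 mm across up to 85 mm, then a shoulder narrowing to the neck; cap 50 mm across from 112 to 138 mm, which is its top. 0.3 to 0.5 kg. Origin at the centre of its underside, z up. Must end where it started
- yellow_bottle: white plastic bottle with a yellow screw cap, in the other bottle ring. Body 68 mm across up to 86 mm, then a shoulder; cap 50 mm across from 102 to 130 mm, which is its top. 0.2 to 0.4 kg. Origin at the centre of its underside, z up. Must end where it started
- red_jar: 60 ml straight-sided jar of amber glass with a pale paper label band and a red screw lid, 48 mm across and 56 mm tall (lid is the top 16 mm), about 0.1 to 0.2 kg; origin at the centre of its underside, z up. The out-of-date jar, in the tray's middle jar ring at the start
- green_jar: 60 ml straight-sided jar of amber glass with a pale paper label band and a green screw lid, 48 mm across and 56 mm tall (lid is the top 16 mm), about 0.1 to 0.2 kg; origin at the centre of its underside, z up. The fresh jar, standing by itself on the bench to the left or right of the tray; it goes to the tray's middle jar ring
- white_jar: 60 ml straight-sided jar of amber glass with a pale paper label band and a white screw lid, 48 mm across and 56 mm tall (lid is the top 16 mm), about 0.1 to 0.2 kg; origin at the centre of its underside, z up. Bystander in the tray's left or right back ring: leave it there
- black_jar: 60 ml straight-sided jar of amber glass with a pale paper label band and a black screw lid, 48 mm across and 56 mm tall (lid is the top 16 mm), about 0.1 to 0.2 kg; origin at the centre of its underside, z up. Bystander in the tray's other back ring: leave it there
- side_mat: flat grey ribbed mat fixed to the bench, 230 mm (its x) by 150 mm (its y), 3 mm thick, to the left or right; the bottles stand on it while the jar is changed. Origin at the centre of its underside
- discard_tub: open blue plastic tub fixed to the bench, 180 mm (its x) by 140 mm (its y), 50 mm high, walls and floor 4 mm thick, with an 8 mm wide rim; empty, on the opposite side to the mat. Origin at the centre of its underside
- tube_rack: bystander: pink 24-place tube rack fixed to the bench, 120 mm (its x) by 78 mm (its y), 46 mm high and about 52 mm over the tube caps, on the opposite side of the tray to the green jar. Origin at the centre of its underside
There are look-alikes about, which are no part of the job. What is shaped like the red_jar but yellow is not meant.

How it is judged:
On the way, in this order (a step that is already met when the one before it is completed fails the run):
1. both tall bottles stand upright on the side mat (x of blue_bottle in the frame of side_mat between -0.115 and 0.115 m and y of blue_bottle in the frame of side_mat between -0.075 and 0.075 m and z of each of blue_bottle, yellow_bottle in the frame of side_mat below 0.01 m and angle between each of blue_bottle, yellow_bottle's own z axis and vertical below 0.12 rad and x of yellow_bottle in the frame of side_mat between -0.115 and 0.115 m and y of yellow_bottle in the frame of side_mat between -0.075 and 0.075 m and linear speed of each of blue_bottle, yellow_bottle below 0.02 m/s), for 0.2 s.
2. the red-lidded jar stands upright on the floor of the discard tub, let go, with both bottles still on the mat (x of blue_bottle in the frame of side_mat between -0.115 and 0.115 m and y of blue_bottle in the frame of side_mat between -0.075 and 0.075 m and z of each of blue_bottle, yellow_bottle in the frame of side_mat below 0.01 m and angle between each of blue_bottle, yellow_bottle, red_jar's own z axis and vertical below 0.12 rad and x of yellow_bottle in the frame of side_mat between -0.115 and 0.115 m and y of yellow_bottle in the frame of side_mat between -0.075 and 0.075 m and x of red_jar in the frame of discard_tub between -0.075 and 0.075 m and y of red_jar in the frame of discard_tub between -0.055 and 0.055 m and z of red_jar in the frame of discard_tub below 0.01 m and contact force between the fingers and red_jar below 0.2 N), for 0.2 s.
3. the green-lidded jar stands in the tray's middle jar ring, let go, with both bottles still on the mat (x of blue_bottle in the frame of side_mat between -0.115 and 0.115 m and y of blue_bottle in the frame of side_mat between -0.075 and 0.075 m and z of each of blue_bottle, yellow_bottle in the frame of side_mat below 0.01 m and angle between each of blue_bottle, yellow_bottle, green_jar's own z axis and vertical below 0.12 rad and x of yellow_bottle in the frame of side_mat between -0.115 and 0.115 m and y of yellow_bottle in the frame of side_mat between -0.075 and 0.075 m and x of green_jar in the frame of reagent_tray between 0.012 and 0.036 m and y of green_jar in the frame of reagent_tray between -0.012 and 0.012 m and z of green_jar in the frame of reagent_tray below 0.009 m and contact force between the fingers and green_jar below 0.2 N), for 0.2 s.
At the end, for the whole second after the job is handed in: Bottles upright within 14 mm of their starts; green jar on the tray floor within 12 mm (each tray axis) of the middle jar ring; red jar upright on the tub floor; white and black jars within 12 mm of their starts; all released and at rest (distance of each of blue_bottle, yellow_bottle from where it was at the start of the episode below 0.014 m and angle between each of blue_bottle, yellow_bottle, green_jar, red_jar's own z axis and vertical below 0.12 rad and x of green_jar in the frame of reagent_tray between 0.012 and 0.036 m and y of green_jar in the frame of reagent_tray between -0.012 and 0.012 m and z of green_jar in the frame of reagent_tray below 0.009 m and x of red_jar in the frame of discard_tub between -0.075 and 0.075 m and y of red_jar in the frame of discard_tub between -0.055 and 0.055 m and z of red_jar in the frame of discard_tub below 0.01 m and distance of each of white_jar, black_jar from where it was at the start of the episode below 0.012 m and linear speed of each of blue_bottle, yellow_bottle, red_jar, green_jar below 0.02 m/s and contact force between the fingers and blue_bottle below 0.2 N and contact force between the fingers and yellow_bottle below 0.2 N and contact force between the fingers and red_jar below 0.2 N and contact force between the fingers and green_jar below 0.2 N); the robot touches nothing.
It fails at once if the white- or black-lidded jar is pushed more than 15 mm or tipped (distance of any of white_jar, black_jar from where it was at the start of the episode above 0.015 m or angle between any of white_jar, black_jar's own z axis and vertical above 0.5 rad).
It fails at once if a bottle or jar is tipped over (angle between any of blue_bottle, yellow_bottle, red_jar, green_jar's own z axis and vertical above 0.8 rad).
It also fails if it takes over 128 s, if anything falls off the work surface, if the arm or the gripper's body presses on something with over 40 N, if the wrist force passes 120 N, or if a joint passes its speed limit or range.

## Working session

There is one attempt and no reset: what is moved stays moved. The work goes in short steps, Python scripts to look and compute and a tool call to move; the robot and the scene stay as the last step left them, time stands still between calls to the robot, and variables do not carry over. Pictures are saved under pics/ and viewed, at most 14 in all, crops included, and the job is handed in when it is done.

Besides the shell and the picture viewer there is one more tool, called after "Request:" as name(argument=value, ...), one argument or row to a line, values as JSON. send_rows: Moves the arm, as the interface text tells. Shift numbers are shares of 0.025 m and turn numbers shares of 90 degrees, none past 1 either way. Its arguments: {"type":"object","properties":{"plan":{"type":"array"},"gripper":{"type":"number"},"force":{"type":"number"}},"required":["plan"]}

```bash
mkdir -p pics; cat > h.py <<'E'
import numpy as np, cv2
from cell import robot, read_camera, get_calibration
def shot(n,f):
    c=get_calibration(n); im,d=read_camera(n); cv2.imwrite(f'pics/{f}.png',im); np.savez(f'/tmp/{f}.npz',im=im,d=d,K=c['intrinsics'],r=np.array(c['rvec'],float).ravel(),t=np.array(c['tvec'],float).ravel()); return im,d
def world(f,u,v,z=None):
    """pixel->world by depth, or on plane z"""
    q=np.load(f'/tmp/{f}.npz'); R=cv2.Rodrigues(q['r'])[0]; ray=np.linalg.inv(q['K'])@[u,v,1.]
    C=-R.T@q['t']; w=R.T@ray
    s=(z-C[2])/w[2] if z is not None else q['d'][int(v),int(u)]
    return C+s*w
def cloud(f):
    q=np.load(f'/tmp/{f}.npz'); R=cv2.Rodrigues(q['r'])[0]; d=q['d']; v,u=np.mgrid[:d.shape[0],:d.shape[1]]
    K=q['K']; p=np.stack([(u-K[0,2])/K[0,0]*d,(v-K[1,2])/K[1,1]*d,d],-1)
    P=(p-q['t'])@R; P[d==0]=np.nan; return P,q['im']
E
python3 - <<'E'
from h import *
shot('scene','s0'); shot('side','d0')
o=robot.observe(); print(o['tool_pos'],o['tool_rot'],o['time'],o['opening'])
for n in('scene','side'):
    q=get_calibration(n);R=cv2.Rodrigues(np.array(q['rvec'],float))[0];print(n,-R.T@np.array(q['tvec']).ravel())
E
```

```text
[0.1618765  0.49905171 0.22613532] [-3.14026617e+00 -1.81102667e-04  2.82781530e+00] 0.1 0.09174205576872507
scene [ 1.22707583 -0.35864834  0.87371362]
side [ 0.2388324  -0.55325458  0.5435635 ]
```

View pics/s0.png

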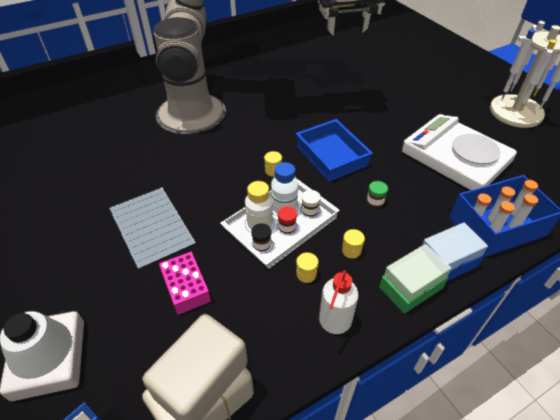

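View pics/d0.png

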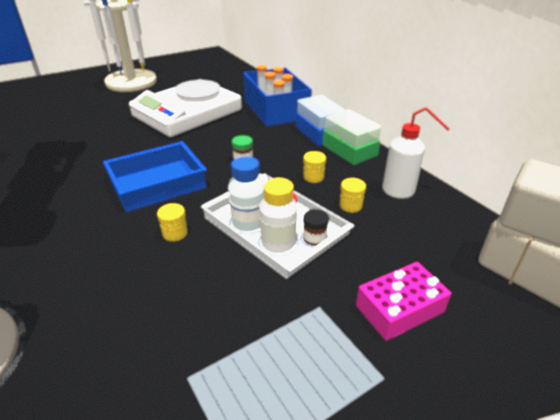

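The scene view shows the tray near (280,218) with the yellow bottle (258,205), blue bottle (285,185), red jar (288,218), white jar (311,203) and black jar (261,237). The green jar is at (377,193), the mat at (152,226), the tub at (333,149) and the rack at (185,282). There are also three yellow look-alikes.

```bash
cat > seg.py <<'E'
from h import *
def top(f,u,v,rad,h0,h1,s0,v0,v1,ztop,smax=256):
    P,im=cloud(f); hsv=cv2.cvtColor(im,cv2.COLOR_BGR2HSV).astype(int)
    H,S,V=hsv[...,0],hsv[...,1],hsv[...,2]
    yy,xx=np.mgrid[:420,:560]
    m=((H>=h0)&(H<=h1) if h0<=h1 else (H>=h0)|(H<=h1))&(S>=s0)&(S<smax)&(V>=v0)&(V<=v1)&(np.hypot(xx-u,yy-v)<rad)&(abs(P[...,2]-ztop)<.004)
    if m.sum()<8: return None
    pts=np.array([world(f,x,y,ztop) for y,x in zip(*np.nonzero(m))])[:,:2].astype(np.float32)
    c,r=cv2.minEnclosingCircle(pts)
    return np.round(np.median(P[m],0),4),np.round(np.array(c),4),round(r,4),int(m.sum())
E
python3 - <<'E'
from seg import *
A=dict(yellow=('s0',258,192,18,18,35,80,60,255,.133),blue=('s0',285,173,18,105,130,80,30,255,.141),red=('s0',288,216,14,170,10,100,50,255,.059),
white=('s0',311,199,14,0,180,0,120,255,.059),black=('s0',261,233,14,0,180,0,0,90,.059),green=('s0',377,188,15,45,85,80,30,255,.056),
y2=('d0',279,188,22,18,35,80,60,255,.133),b2=('d0',245,168,22,105,130,80,30,255,.141),g2=('d0',242,144,16,45,85,80,30,255,.056),k2=('d0',316,220,18,0,180,0,0,90,.059))
for k,a in A.items(): print(k,top(*a))
P,im=cloud('s0')
# mat, tub, rack: colour masks in world
hsv=cv2.cvtColor(im,cv2.COLOR_BGR2HSV)
def box(m,n):
    p=P[m][:,:2]; p=p[~np.isnan(p[:,0])]
    p=p[(np.abs(p-np.median(p,0))<.16).all(1)]
    r=cv2.minAreaRect(p.astype(np.float32)); print(n,r,len(p))
yy,xx=np.mgrid[:420,:560]
box((xx<195)&(xx>105)&(yy>180)&(yy<268)&(hsv[...,2]>80)&(P[...,2]<.012)&(hsv[...,1]<100),'mat')
box((xx<375)&(xx>292)&(yy>118)&(yy<182)&(hsv[...,0]>105)&(hsv[...,0]<130)&(hsv[...,1]>100)&(abs(P[...,2]-.05)<.006),'tub')
box((xx<212)&(xx>155)&(yy>250)&(yy<315)&(abs(P[...,2]-.046)<.006),'rack')
box((xx<340)&(xx>218)&(yy>160)&(yy<265)&(abs(P[...,2]-.025)<.005)&(hsv[...,1]<60)&(hsv[...,2]>110),'tray')
for u,v in [(273,158),(353,238),(307,262)]: print('Y',np.round(world('s0',u,v),3))
cv2.imwrite('pics/s0z.png',cv2.resize(im[130:290,190:400],None,fx=3.8,fy=3.7,interpolation=2))
E
```

```text
yellow (array([ 0.5563, -0.0345,  0.1318]), array([ 0.5575, -0.0356]), 0.0259, 241)
blue (array([0.5365, 0.0506, 0.1396]), array([0.5386, 0.0506]), 0.0262, 209)
red (array([0.6043, 0.0194, 0.0577]), array([0.6055, 0.0188]), 0.0256, 209)
white (array([0.5838, 0.1013, 0.0576]), array([0.586, 0.1  ]), 0.0251, 190)
black (array([ 0.6208, -0.064 ,  0.0577]), array([ 0.6222, -0.065 ]), 0.0254, 234)
green (array([0.643 , 0.2773, 0.0541]), array([0.6442, 0.2753]), 0.0253, 175)
y2 (array([ 0.5524, -0.0367,  0.1331]), array([ 0.5527, -0.037 ]), 0.0283, 408)
b2 (array([0.5317, 0.0481, 0.1411]), array([0.5327, 0.0483]), 0.0283, 343)
g2 (array([0.6386, 0.2739, 0.0564]), array([0.6365, 0.2766]), 0.0289, 178)
k2 (array([ 0.6157, -0.0671,  0.0591]), array([ 0.6161, -0.0669]), 0.0242, 312)
mat ((0.41387757658958435, -0.2818175256252289), (0.24005873501300812, 0.15344925224781036), 1.4235126972198486) 3993
tub ((0.42363107204437256, 0.2840512692928314), (0.1509677767753601, 0.19357603788375854), 89.16253662109375) 501
rack ((0.6405520439147949, -0.27369165420532227), (0.07797516137361526, 0.12284820526838303), 85.8890380859375) 1586
tray ((0.5828331112861633, -0.0047502219676971436), (0.17884325981140137, 0.21647383272647858), 12.53158950805664) 610
Y [0.4   0.094 0.054]
Y [0.749 0.116 0.057]
Y [ 0.752 -0.016  0.055]
```

View pics/s0z.png

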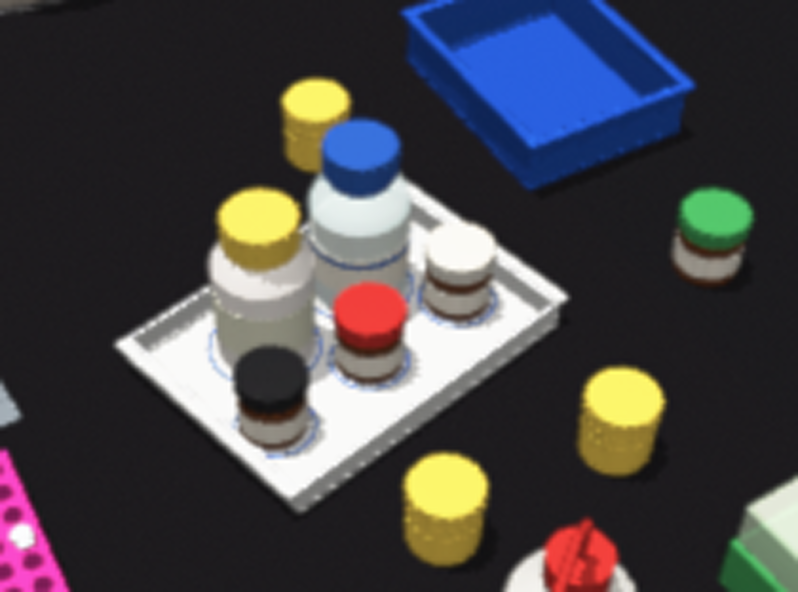

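The zoom shows the same layout with nothing else in the way. The tray is yawed about 12.6°. I'll turn the tool so it closes along tray x, then travel to the yellow bottle.

Request:
send_rows(
  plan=[
    [[0, 0, 0], [0, 0, 0.11]],
    [[0, 0, 0], [0, 0, 0.11]],
    [[0, 0, 0], [0, 0, 0.11]],
    [[0, 0, 0], [0, 0, 0.11]],
    [[0, 0, 0], [0, 0, 0.11]],
    [[0, 0, 0], [0, 0, 0.11]],
    [[-0.95, 0.42, 0], [0, 0, 0]],
    [[-0.95, 0.42, 0], [0, 0, 0]],
    [[-0.95, 0.42, 0], [0, 0, 0]],
    [[-0.95, 0.42, 0], [0, 0, 0]],
  ],
  gripper=1,
  force=25,
)

```text
time: 1.35
tool_pos: [0.2241, 0.415, 0.2264]
tool_rot: [-3.141, 0.0, 1.791]
contact_force: [-0.1, 0.1, 1.1]
opening: 0.0919
grip_force: 0.0
```

Request:
send_rows(
  plan=[
    [[-0.95, 0.42, 0], [0, 0, 0]],
    [[-0.95, 0.42, 0], [0, 0, 0]],
    [[-0.95, 0.42, 0], [0, 0, 0]],
    [[-0.95, 0.42, 0], [0, 0, 0]],
    [[-0.95, 0.42, 0], [0, 0, 0]],
    [[-0.95, 0.42, 0], [0, 0, 0]],
    [[-0.95, 0.42, 0], [0, 0, 0]],
    [[-0.95, 0.42, 0], [0, 0, 0]],
    [[-0.95, 0.42, 0], [0, 0, 0]],
    [[-0.95, 0.42, 0], [0, 0, 0]],
  ],
)

```text
time: 2.6
tool_pos: [0.3784, 0.2062, 0.2265]
tool_rot: [-3.141, 0.0, 1.791]
contact_force: [0.6, 0.3, -0.6]
opening: 0.092
grip_force: 0.0
```

Request:
send_rows(
  plan=[
    [[-0.95, 0.42, 0], [0, 0, 0]],
    [[-0.95, 0.42, 0], [0, 0, 0]],
    [[-0.95, 0.42, 0], [0, 0, 0]],
    [[-0.95, 0.42, 0], [0, 0, 0]],
    [[-0.95, 0.42, 0], [0, 0, 0]],
    [[-0.95, 0.42, 0], [0, 0, 0]],
    [[-0.95, 0.42, 0], [0, 0, 0]],
    [[-0.95, 0.42, 0], [0, 0, 0]],
    [[0, 0, 0], [0, 0, 0]],
    [[0, 0, 0], [0, 0, 0]],
  ],
)

```text
time: 3.85
tool_pos: [0.501, 0.0404, 0.2264]
tool_rot: [-3.141, -0.001, 1.791]
contact_force: [-1.1, 0.6, -0.2]
opening: 0.0917
grip_force: 0.0
```

```bash
cat > go.py <<'E'
import sys
from h import *
from scipy.spatial.transform import Rotation as Ro
def go(*ts):
    o=robot.observe(); R=Ro.from_euler('xyz',o['tool_rot']).as_matrix(); p=np.array(o['tool_pos'])
    print('t',round(o['time'],2),'p',np.round(p,4),'yaw',np.round(np.degrees(o['tool_rot']),1),'open',round(o['opening'],4),'grip',round(o['grip_force'],1))
    for t in ts:
        t=np.array(t,float); print(t,'units',np.round(R.T@(t-p)/.025,2)); p=t
if __name__=='__main__': go(*[[float(v) for v in a.split(',')] for a in sys.argv[1:]])
E
python3 go.py .555,-.036,.2
python3 - <<'E'
from h import *
im,d=shot('wrist','w0')
E
```

```text
t 3.85 p [0.501  0.0404 0.2264] yaw [-179.9   -0.   102.6] open 0.0917 grip 0.0
[ 0.555 -0.036  0.2  ] units [-3.46  1.44  1.05]
```

View pics/w0.png

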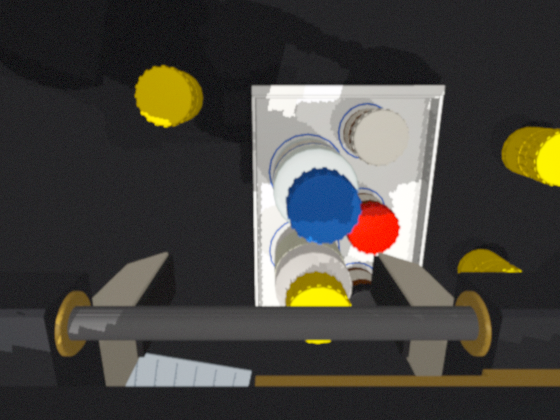

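The wrist view looks down on the tray with the blue cap at (323,205), the red lid at (372,227), the white lid at (378,137) and the yellow cap at (318,300). The tool is aligned with the tray. I'll refine the positions from this picture.

```bash
python3 - <<'E'
from seg import *
A=dict(blue=('w0',323,205,45,100,130,80,30,255,.141),red=('w0',372,227,35,170,10,100,50,255,.059),white=('w0',378,137,35,0,180,0,90,255,.059))
for k,a in A.items(): print(k,top(*a))
print(world('w0',323,205),world('w0',372,227))
E
python3 go.py .555,-.036,.2 .555,-.036,.107
```

```text
blue (array([0.5331, 0.0543, 0.1405]), array([0.5331, 0.0536]), 0.0258, 4018)
red (array([0.6012, 0.0223, 0.0584]), array([0.5998, 0.0226]), 0.0245, 1815)
white (array([0.5808, 0.1047, 0.0585]), array([0.5807, 0.1042]), 0.025, 2504)
[0.53266556 0.05578973 0.13919154] [0.59851072 0.02455186 0.05726047]
t 3.9 p [0.501  0.0406 0.2266] yaw [-180.    -0.   102.6] open 0.0919 grip 0.0
[ 0.555 -0.036  0.2  ] units [-3.47  1.44  1.06]
[ 0.555 -0.036  0.107] units [-0.    0.    3.72]
```

Request:
send_rows(
  plan=[
    [[-0.84, 0.35, 0.26], [0, 0, 0]],
    [[-0.84, 0.35, 0.26], [0, 0, 0]],
    [[-0.84, 0.35, 0.26], [0, 0, 0]],
    [[-0.84, 0.35, 0.26], [0, 0, 0]],
    [[0, 0, 0.75], [0, 0, 0]],
    [[0, 0, 0.75], [0, 0, 0]],
    [[0, 0, 0.75], [0, 0, 0]],
    [[0, 0, 0.75], [0, 0, 0]],
    [[0, 0, 0.75], [0, 0, 0]],
    [[0, 0, 0], [0, 0, 0]],
  ],
)

```text
time: 5.15
tool_pos: [0.5536, -0.035, 0.1053]
tool_rot: [-3.138, -0.001, 1.79]
contact_force: [-0.1, 0.4, 1.7]
opening: 0.0918
grip_force: 0.0
```

Request:
send_rows(
  plan=[
    [[0, 0, 0], [0, 0, 0]],
    [[0, 0, 0], [0, 0, 0]],
    [[0, 0, 0], [0, 0, 0]],
    [[0, 0, 0], [0, 0, 0]],
    [[0, 0, 0], [0, 0, 0]],
    [[0, 0, 0], [0, 0, 0]],
    [[0, 0, 0], [0, 0, 0]],
    [[0, 0, 0], [0, 0, 0]],
    [[0, 0, 0], [0, 0, 0]],
    [[0, 0, 0], [0, 0, 0]],
  ],
  gripper=-1,
  force=25,
)

```text
time: 6.4
tool_pos: [0.5542, -0.0343, 0.1072]
tool_rot: [3.141, 0.0, 1.791]
contact_force: [-1.4, 0.9, 4.1]
opening: 0.0498
grip_force: 25.0
```

```bash
python3 go.py .5535,-.034,.17 .465,-.283,.17 .465,-.283,.107
```

```text
t 6.4 p [ 0.5542 -0.0343  0.1072] yaw [180.    0.  102.6] open 0.0498 grip 25.0
[ 0.5535 -0.034   0.17  ] units [ 0.02 -0.02 -2.51]
[ 0.465 -0.283  0.17 ] units [-8.95 -5.63 -0.  ]
[ 0.465 -0.283  0.107] units [ 0.   -0.    2.52]
```

Request:
send_rows(
  plan=[
    [[0, 0, -0.3], [0, 0, 0]],
    [[0, 0, -0.7], [0, 0, 0]],
    [[0, 0, -0.8], [0, 0, 0]],
    [[0, 0, -0.8], [0, 0, 0]],
    [[-0.5, -0.3, 0], [0, 0, 0]],
    [[-0.9, -0.57, 0], [0, 0, 0]],
    [[-0.95, -0.6, 0], [0, 0, 0]],
    [[-0.95, -0.6, 0], [0, 0, 0]],
    [[-0.95, -0.6, 0], [0, 0, 0]],
    [[-0.95, -0.6, 0], [0, 0, 0]],
  ],
)

```text
time: 7.65
tool_pos: [0.5012, -0.1804, 0.1705]
tool_rot: [-3.14, -0.001, 1.791]
contact_force: [0.6, -0.4, -3.5]
opening: 0.0494
grip_force: 25.0
```

Request:
send_rows(
  plan=[
    [[-0.95, -0.6, 0], [0, 0, 0]],
    [[-0.95, -0.6, 0], [0, 0, 0]],
    [[-0.95, -0.6, 0], [0, 0, 0]],
    [[-0.6, -0.4, 0], [0, 0, 0]],
    [[-0.25, -0.17, 0], [0, 0, 0]],
    [[0, 0, 0], [0, 0, 0]],
    [[0, 0, 0.6], [0, 0, 0]],
    [[0, 0, 0.6], [0, 0, 0]],
    [[0, 0, 0.6], [0, 0, 0]],
    [[0, 0, 0], [0, 0, 0]],
  ],
)

```text
time: 8.9
tool_pos: [0.4644, -0.2813, 0.1251]
tool_rot: [-3.139, -0.003, 1.791]
contact_force: [0.6, -0.6, -3.9]
opening: 0.0497
grip_force: 25.0
```

```bash
python3 go.py .465,-.283,.107
```

```text
t 8.9 p [ 0.4644 -0.2813  0.1251] yaw [-179.9   -0.2  102.6] open 0.0497 grip 25.0
[ 0.465 -0.283  0.107] units [-0.07  0.01  0.72]
```

Weight is on the gripper (about 3.5 N). I'll lower, release, lift, and go to the blue bottle.

Request:
send_rows(
  plan=[
    [[0, 0, 0.3], [0, 0, 0]],
    [[0, 0, 0.2], [0, 0, 0]],
    [[0, 0, 0.15], [0, 0, 0]],
    [[0, 0, 0.1], [0, 0, 0]],
    [[0, 0, 0.05], [0, 0, 0]],
    [[0, 0, 0], [0, 0, 0]],
    [[0, 0, 0], [0, 0, 0]],
    [[0, 0, 0], [0, 0, 0]],
    [[0, 0, 0], [0, 0, 0]],
    [[0, 0, 0], [0, 0, 0]],
  ],
)

```text
time: 10.15
tool_pos: [0.4653, -0.2824, 0.1072]
tool_rot: [3.141, 0.0, 1.791]
contact_force: [-1.4, -0.6, 0.9]
opening: 0.0495
grip_force: 25.0
```

Request:
send_rows(
  plan=[
    [[0, 0, 0], [0, 0, 0]],
    [[0, 0, 0], [0, 0, 0]],
    [[0, 0, 0], [0, 0, 0]],
    [[0, 0, 0], [0, 0, 0]],
    [[0, 0, 0], [0, 0, 0]],
    [[0, 0, -0.6], [0, 0, 0]],
    [[0, 0, -0.8], [0, 0, 0]],
    [[0, 0, -0.8], [0, 0, 0]],
    [[0, 0, -0.8], [0, 0, 0]],
    [[0, 0, -0.8], [0, 0, 0]],
  ],
  gripper=1,
)

```text
time: 11.4
tool_pos: [0.4653, -0.2824, 0.2038]
tool_rot: [3.141, 0.001, 1.791]
contact_force: [-0.2, -0.2, 0.1]
opening: 0.0918
grip_force: 0.0
```

```bash
python3 go.py .5345,.0515,.2 .5345,.0515,.114
python3 - <<'E'
from h import *
im,d=shot('side','d1')
cv2.imwrite('pics/d1.png',im)
E
```

```text
t 11.4 p [ 0.4653 -0.2824  0.2038] yaw [1.799e+02 1.000e-01 1.026e+02] open 0.0918 grip 0.0
[0.5345 0.0515 0.2   ] units [12.43  5.62  0.15]
[0.5345 0.0515 0.114 ] units [ 0.   -0.    3.44]
```

View pics/d1.png

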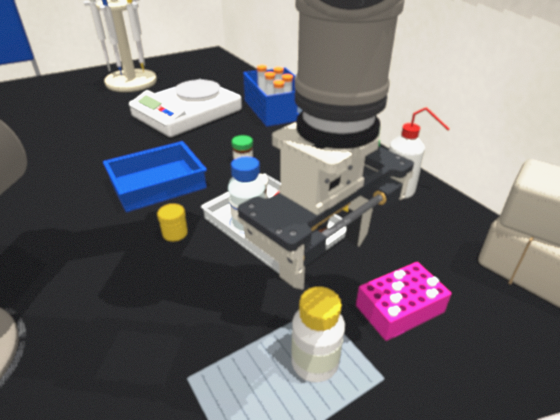

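The yellow bottle stands upright on the far half of the mat at about (318,335). Next is the blue bottle.

Request:
send_rows(
  plan=[
    [[0.89, 0.4, 0], [0, 0, 0]],
    [[0.89, 0.4, 0], [0, 0, 0]],
    [[0.89, 0.4, 0], [0, 0, 0]],
    [[0.89, 0.4, 0], [0, 0, 0]],
    [[0.89, 0.4, 0], [0, 0, 0]],
    [[0.89, 0.4, 0], [0, 0, 0]],
    [[0.89, 0.4, 0], [0, 0, 0]],
    [[0.89, 0.4, 0], [0, 0, 0]],
    [[0.89, 0.4, 0], [0, 0, 0]],
    [[0.89, 0.4, 0], [0, 0, 0]],
  ],
)

```text
time: 12.7
tool_pos: [0.5143, -0.0425, 0.2024]
tool_rot: [3.141, 0.0, 1.791]
contact_force: [-0.0, 0.1, 0.4]
opening: 0.0917
grip_force: 0.0
```

Request:
send_rows(
  plan=[
    [[0.89, 0.4, 0], [0, 0, 0]],
    [[0.89, 0.4, 0], [0, 0, 0]],
    [[0.89, 0.4, 0], [0, 0, 0]],
    [[0.89, 0.4, 0], [0, 0, 0]],
    [[0, 0, 0], [0, 0, 0]],
    [[0, 0, 0.8], [0, 0, 0]],
    [[0, 0, 0.8], [0, 0, 0]],
    [[0, 0, 0.8], [0, 0, 0]],
    [[0, 0, 0.8], [0, 0, 0]],
    [[0, 0, 0.4], [0, 0, 0]],
  ],
)

```text
time: 13.95
tool_pos: [0.5332, 0.0515, 0.1112]
tool_rot: [-3.14, -0.0, 1.79]
contact_force: [0.2, 0.8, 0.4]
opening: 0.0918
grip_force: 0.0
```

Request:
send_rows(
  plan=[
    [[0, 0, 0], [0, 0, 0]],
    [[0, 0, 0], [0, 0, 0]],
    [[0, 0, 0], [0, 0, 0]],
    [[0, 0, 0], [0, 0, 0]],
    [[0, 0, 0], [0, 0, 0]],
    [[0, 0, 0], [0, 0, 0]],
    [[0, 0, 0], [0, 0, 0]],
    [[0, 0, 0], [0, 0, 0]],
    [[0, 0, 0], [0, 0, 0]],
    [[0, 0, 0], [0, 0, 0]],
  ],
  gripper=-1,
  force=30,
)

```text
time: 15.2
tool_pos: [0.534, 0.0523, 0.1122]
tool_rot: [3.141, 0.0, 1.791]
contact_force: [1.3, 0.2, 5.5]
opening: 0.0494
grip_force: 30.0
```

```bash
python3 go.py .5345,.0515,.179 .361,-.283,.179
```

```text
t 15.2 p [0.534  0.0523 0.1122] yaw [180.    0.  102.6] open 0.0494 grip 30.0
[0.5345 0.0515 0.179 ] units [-0.04  0.02 -2.67]
[ 0.361 -0.283  0.179] units [-1.154e+01 -9.700e+00 -1.000e-02]
```

Request:
send_rows(
  plan=[
    [[0, 0, -0.3], [0, 0, 0]],
    [[0, 0, -0.8], [0, 0, 0]],
    [[0, 0, -0.8], [0, 0, 0]],
    [[0, 0, -0.8], [0, 0, 0]],
    [[-0.5, -0.43, 0], [0, 0, 0]],
    [[-0.9, -0.766, 0], [0, 0, 0]],
    [[-0.9, -0.766, 0], [0, 0, 0]],
    [[-0.9, -0.766, 0], [0, 0, 0]],
    [[-0.9, -0.766, 0], [0, 0, 0]],
    [[-0.9, -0.766, 0], [0, 0, 0]],
  ],
)

```text
time: 16.45
tool_pos: [0.4549, -0.0941, 0.1781]
tool_rot: [-3.139, -0.001, 1.791]
contact_force: [0.6, -0.7, -3.7]
opening: 0.0494
grip_force: 30.0
```

Request:
send_rows(
  plan=[
    [[-0.9, -0.766, 0], [0, 0, 0]],
    [[-0.9, -0.766, 0], [0, 0, 0]],
    [[-0.9, -0.766, 0], [0, 0, 0]],
    [[-0.9, -0.766, 0], [0, 0, 0]],
    [[-0.9, -0.766, 0], [0, 0, 0]],
    [[-0.9, -0.766, 0], [0, 0, 0]],
    [[-0.9, -0.766, 0], [0, 0, 0]],
    [[-0.25, -0.21, 0], [0, 0, 0]],
    [[0, 0, 0], [0, 0, 0]],
    [[0, 0, 0], [0, 0, 0]],
  ],
)

```text
time: 17.7
tool_pos: [0.3569, -0.2823, 0.1791]
tool_rot: [-3.141, -0.001, 1.792]
contact_force: [0.6, -0.1, -3.3]
opening: 0.0496
grip_force: 30.0
```

```bash
python3 go.py .357,-.283,.1122
```

```text
t 17.7 p [ 0.3569 -0.2823  0.1791] yaw [-1.800e+02 -1.000e-01  1.027e+02] open 0.0496 grip 30.0
[ 0.357  -0.283   0.1122] units [-0.03 -0.    2.68]
```

Request:
send_rows(
  plan=[
    [[0, 0, 0.6], [0, 0, 0]],
    [[0, 0, 0.7], [0, 0, 0]],
    [[0, 0, 0.6], [0, 0, 0]],
    [[0, 0, 0.3], [0, 0, 0]],
    [[0, 0, 0.2], [0, 0, 0]],
    [[0, 0, 0.14], [0, 0, 0]],
    [[0, 0, 0.14], [0, 0, 0]],
    [[0, 0, 0], [0, 0, 0]],
    [[0, 0, 0], [0, 0, 0]],
    [[0, 0, 0], [0, 0, 0]],
  ],
)

```text
time: 18.95
tool_pos: [0.357, -0.2833, 0.1125]
tool_rot: [3.141, 0.0, 1.791]
contact_force: [0.2, -0.1, -3.6]
opening: 0.0495
grip_force: 30.0
```

Request:
send_rows(
  plan=[
    [[0, 0, 0], [0, 0, 0]],
    [[0, 0, 0], [0, 0, 0]],
    [[0, 0, 0], [0, 0, 0]],
    [[0, 0, 0], [0, 0, 0]],
    [[0, 0, 0], [0, 0, 0]],
    [[0, 0, -0.6], [0, 0, 0]],
    [[0, 0, -0.8], [0, 0, 0]],
    [[0, 0, -0.8], [0, 0, 0]],
    [[0, 0, -0.8], [0, 0, 0]],
    [[0, 0, -0.8], [0, 0, 0]],
  ],
  gripper=1,
)

```text
time: 20.2
tool_pos: [0.3569, -0.2831, 0.2081]
tool_rot: [3.142, -0.0, 1.791]
contact_force: [-0.4, 0.4, -0.6]
opening: 0.0916
grip_force: 0.0
```

```bash
python3 go.py .602,.0205,.15 .602,.0205,.034
python3 - <<'E'
from h import *
im,d=shot('side','d2')
im,d=shot('scene','s2')
E
```

```text
t 20.2 p [ 0.3569 -0.2831  0.2081] yaw [180.   -0.  102.6] open 0.0916 grip 0.0
[0.602  0.0205 0.15  ] units [ 9.71 12.22  2.32]
[0.602  0.0205 0.034 ] units [-0.   -0.    4.64]
```

View pics/s2.png

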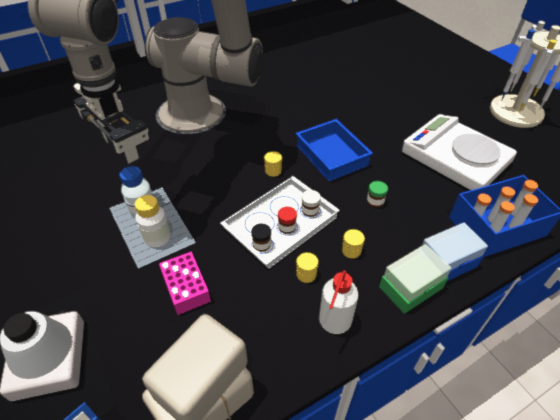

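Both bottles stand on the mat, blue at (133,190) and yellow at (151,222), and the tray now holds only the three jars. Next is the red jar, with a narrower opening.

Request:
send_rows(
  plan=[
    [[0.69, 0.87, 0], [0, 0, 0]],
    [[0.69, 0.87, 0], [0, 0, 0]],
    [[0.69, 0.87, 0], [0, 0, 0]],
    [[0.69, 0.87, 0], [0, 0, 0]],
    [[0.69, 0.87, 0], [0, 0, 0]],
    [[0.69, 0.87, 0], [0, 0, 0]],
    [[0.69, 0.87, 0], [0, 0, 0]],
    [[0.69, 0.87, 0], [0, 0, 0]],
    [[0.69, 0.87, 0], [0, 0, 0]],
    [[0.69, 0.87, 0], [0, 0, 0]],
  ],
  gripper=0.55,
)

```text
time: 21.55
tool_pos: [0.5316, -0.0665, 0.2063]
tool_rot: [-3.14, -0.001, 1.791]
contact_force: [0.9, 0.1, -0.7]
opening: 0.071
grip_force: 0.0
```

Request:
send_rows(
  plan=[
    [[0.69, 0.87, 0], [0, 0, 0]],
    [[0.69, 0.87, 0], [0, 0, 0]],
    [[0.69, 0.87, 0], [0, 0, 0]],
    [[0.69, 0.87, 0], [0, 0, 0]],
    [[0, 0, 0.4], [0, 0, 0]],
    [[0, 0, 0.4], [0, 0, 0]],
    [[0, 0, 0.4], [0, 0, 0]],
    [[0, 0, 0.4], [0, 0, 0]],
    [[0, 0, 0.4], [0, 0, 0]],
    [[0, 0, 0.4], [0, 0, 0]],
  ],
)

```text
time: 22.8
tool_pos: [0.6013, 0.0189, 0.1469]
tool_rot: [3.141, -0.0, 1.791]
contact_force: [-0.1, 1.1, -0.6]
opening: 0.0713
grip_force: 0.0
```

```bash
python3 go.py .601,.0205,.034
python3 - <<'E'
from h import *
im,d=shot('wrist','w1')
E
```

```text
t 22.8 p [0.6013 0.0189 0.1469] yaw [180.   -0.  102.6] open 0.0713 grip 0.0
[0.601  0.0205 0.034 ] units [0.07 0.   4.51]
```

View pics/w1.png

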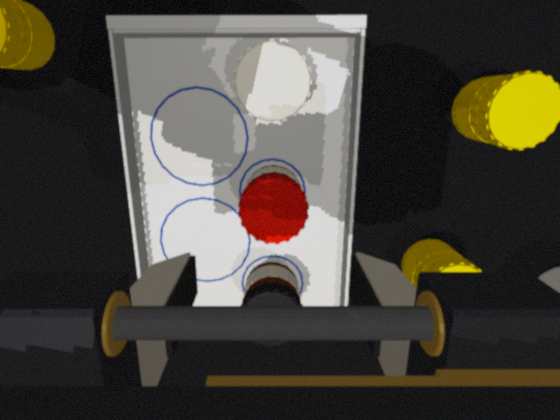

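The wrist view shows the red lid at (274,208), centred between the fingers, with empty bottle rings at (199,135) and (205,240). I'll check its world position.

```bash
python3 - <<'E'
from seg import *
print(top('w1',274,208,45,170,10,100,50,255,.059))
q=np.load('/tmp/w1.npz'); 
for p in [(.6013,.0189,.1469),(.6013,.0189,.059)]: print(cv2.projectPoints(np.array([p]),q['r'],q['t'],q['K'],None)[0].ravel())
print([np.round(world('w1',u,v,.003),4) for u,v in [(199,135),(205,240),(273,190)]])
E
```

```text
(array([0.6007, 0.0232, 0.0586]), array([0.6006, 0.0225]), 0.0244, 3559)
[272.36372088 273.68232901]
[272.61723067 215.77455927]
[array([0.5334, 0.0543, 0.003 ]), array([ 0.5529, -0.0329,  0.003 ]), array([0.6006, 0.0233, 0.003 ])]
```

Request:
send_rows(
  plan=[
    [[0.1, 0, 0.5], [0, 0, 0]],
    [[0, 0, 0.7], [0, 0, 0]],
    [[0, 0, 0.8], [0, 0, 0]],
    [[0, 0, 0.8], [0, 0, 0]],
    [[0, 0, 0.7], [0, 0, 0]],
    [[0, 0, 0.6], [0, 0, 0]],
    [[0, 0, 0.4], [0, 0, 0]],
    [[0, 0, 0], [0, 0, 0]],
    [[0, 0, 0], [0, 0, 0]],
    [[0, 0, 0], [0, 0, 0]],
  ],
)

```text
time: 24.1
tool_pos: [0.6013, 0.0214, 0.0357]
tool_rot: [3.14, 0.0, 1.791]
contact_force: [-0.3, 0.4, -0.2]
opening: 0.0711
grip_force: 0.0
```

Request:
send_rows(
  plan=[
    [[0, 0, 0], [0, 0, 0]],
    [[0, 0, 0], [0, 0, 0]],
    [[0, 0, 0], [0, 0, 0]],
    [[0, 0, 0], [0, 0, 0]],
    [[0, 0, 0], [0, 0, 0]],
    [[0, 0, 0], [0, 0, 0]],
    [[0, 0, 0], [0, 0, 0]],
    [[0, 0, 0], [0, 0, 0]],
    [[0, 0, 0], [0, 0, 0]],
    [[0, 0, 0], [0, 0, 0]],
  ],
  gripper=-1,
  force=20,
)

```text
time: 25.35
tool_pos: [0.6009, 0.0215, 0.035]
tool_rot: [3.141, -0.0, 1.791]
contact_force: [-0.1, 0.5, 2.4]
opening: 0.0473
grip_force: 20.0
```

```bash
python3 go.py .601,.0205,.134 .422,.283,.134 .422,.283,.036
```

```text
t 25.35 p [0.6009 0.0215 0.035 ] yaw [180.   -0.  102.6] open 0.0473 grip 20.0
[0.601  0.0205 0.134 ] units [-0.04 -0.   -3.96]
[0.422 0.283 0.134] units [11.81 -4.69 -0.  ]
[0.422 0.283 0.036] units [-0.   -0.    3.92]
```

Request:
send_rows(
  plan=[
    [[0, 0, -0.4], [0, 0, 0]],
    [[0, 0, -0.9], [0, 0, 0]],
    [[0, 0, -0.9], [0, 0, 0]],
    [[0, 0, -0.9], [0, 0, 0]],
    [[0, 0, -0.9], [0, 0, 0]],
    [[0.5, -0.2, 0], [0, 0, 0]],
    [[0.9, -0.36, 0], [0, 0, 0]],
    [[0.9, -0.36, 0], [0, 0, 0]],
    [[0.9, -0.36, 0], [0, 0, 0]],
    [[0.9, -0.36, 0], [0, 0, 0]],
  ],
)

```text
time: 26.6
tool_pos: [0.5369, 0.1143, 0.1346]
tool_rot: [-3.141, -0.0, 1.792]
contact_force: [0.7, 0.4, -1.4]
opening: 0.0476
grip_force: 20.0
```

Request:
send_rows(
  plan=[
    [[0.9, -0.36, 0], [0, 0, 0]],
    [[0.9, -0.36, 0], [0, 0, 0]],
    [[0.9, -0.36, 0], [0, 0, 0]],
    [[0.9, -0.36, 0], [0, 0, 0]],
    [[0.9, -0.36, 0], [0, 0, 0]],
    [[0.9, -0.36, 0], [0, 0, 0]],
    [[0.9, -0.36, 0], [0, 0, 0]],
    [[0.9, -0.36, 0], [0, 0, 0]],
    [[0.5, -0.2, 0], [0, 0, 0]],
    [[0, 0, 0], [0, 0, 0]],
  ],
)

```text
time: 27.85
tool_pos: [0.4203, 0.2843, 0.1349]
tool_rot: [-3.142, 0.0, 1.793]
contact_force: [0.1, -0.5, -1.4]
opening: 0.0474
grip_force: 20.0
```

```bash
python3 go.py .422,.283,.136 .422,.283,.036
python3 - <<'E'
from h import *
im,d=shot('scene','s3'); im2,_=shot('wrist','w3')
cv2.imwrite('pics/s3.png',np.hstack([cv2.resize(im[90:250,250:410],(400,400)),cv2.resize(im2,(400,400))]))
E
```

```text
t 27.85 p [0.4203 0.2843 0.1349] yaw [-180.     0.   102.7] open 0.0474 grip 20.0
[0.422 0.283 0.136] units [-0.07  0.05 -0.04]
[0.422 0.283 0.036] units [0. 0. 4.]
```

View pics/s3.png

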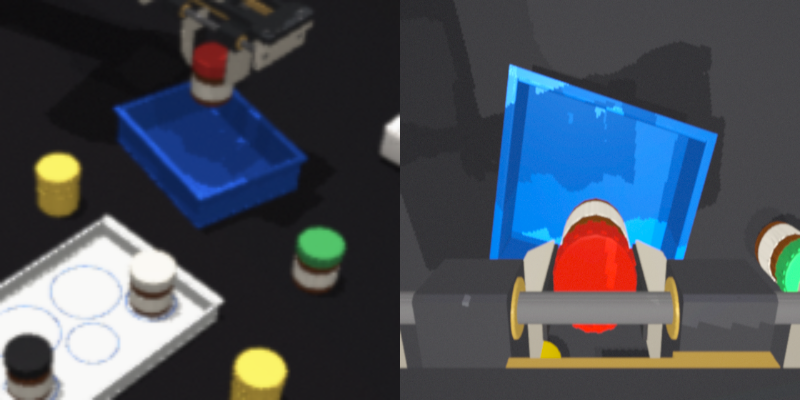

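The red jar hangs upright over the tub. I'll lower it and release.

Request:
send_rows(
  plan=[
    [[-0.05, 0.05, 0.5], [0, 0, 0]],
    [[0, 0, 0.8], [0, 0, 0]],
    [[0, 0, 0.8], [0, 0, 0]],
    [[0, 0, 0.7], [0, 0, 0]],
    [[0, 0, 0.5], [0, 0, 0]],
    [[0, 0, 0.3], [0, 0, 0]],
    [[0, 0, 0.2], [0, 0, 0]],
    [[0, 0, 0.14], [0, 0, 0]],
    [[0, 0, 0], [0, 0, 0]],
    [[0, 0, 0], [0, 0, 0]],
  ],
)

```text
time: 29.2
tool_pos: [0.4229, 0.2828, 0.0368]
tool_rot: [3.141, -0.0, 1.791]
contact_force: [0.3, 0.3, -1.1]
opening: 0.0476
grip_force: 20.0
```

Request:
send_rows(
  plan=[
    [[0, 0, 0], [0, 0, 0]],
    [[0, 0, 0], [0, 0, 0]],
    [[0, 0, 0], [0, 0, 0]],
    [[0, 0, 0], [0, 0, 0]],
    [[0, 0, -0.4], [0, 0, 0]],
    [[0, 0, -0.8], [0, 0, 0]],
    [[0, 0, -0.8], [0, 0, 0]],
    [[0, 0, -0.8], [0, 0, 0]],
    [[0, 0, -0.8], [0, 0, 0]],
    [[0, 0, -0.4], [0, 0, 0]],
  ],
  gripper=0.55,
)

```text
time: 30.45
tool_pos: [0.4231, 0.2828, 0.138]
tool_rot: [3.139, -0.001, 1.791]
contact_force: [-0.2, 0.1, -0.4]
opening: 0.0712
grip_force: 0.0
```

```bash
python3 - <<'E'
from seg import *
shot('scene','s4')
print('red',top('s4',330,140,40,170,10,100,50,255,.06)); print('green',top('s4',377,188,15,45,85,80,30,255,.056))
E
python3 go.py .6385,.277,.136 .6385,.277,.032
```

```text
red (array([0.4263, 0.2805, 0.0583]), array([0.4274, 0.2772]), 0.024, 114)
green (array([0.6426, 0.2787, 0.0543]), array([0.644 , 0.2749]), 0.0254, 161)
t 30.5 p [0.4235 0.283  0.1387] yaw [179.8  -0.  102.6] open 0.071 grip 0.0
[0.6385 0.277  0.136 ] units [-2.11  8.34  0.14]
[0.6385 0.277  0.032 ] units [-0.   -0.01  4.16]
```

Request:
send_rows(
  plan=[
    [[-0.21, 0.84, 0], [0, 0, 0]],
    [[-0.21, 0.84, 0], [0, 0, 0]],
    [[-0.21, 0.84, 0], [0, 0, 0]],
    [[-0.21, 0.84, 0], [0, 0, 0]],
    [[-0.21, 0.84, 0], [0, 0, 0]],
    [[-0.21, 0.84, 0], [0, 0, 0]],
    [[-0.21, 0.84, 0], [0, 0, 0]],
    [[-0.21, 0.84, 0], [0, 0, 0]],
    [[-0.21, 0.84, 0], [0, 0, 0]],
    [[-0.21, 0.84, 0], [0, 0, 0]],
  ],
)

```text
time: 31.75
tool_pos: [0.6394, 0.2771, 0.1356]
tool_rot: [-3.14, 0.0, 1.791]
contact_force: [0.0, 0.2, 0.4]
opening: 0.0712
grip_force: 0.0
```

```bash
python3 - <<'E'
from seg import *
shot('wrist','w5'); q=np.load('/tmp/w5.npz')
u,v=cv2.projectPoints(np.array([[.6395,.276,.056]]),q['r'],q['t'],q['K'],None)[0].ravel(); print(u,v)
print('green',top('w5',u,v,60,45,85,80,20,255,.056))
E
python3 go.py .6395,.276,.033
```

```text
272.5409393148223 221.16407568113914
green (array([0.6397, 0.2811, 0.0556]), array([0.6398, 0.2804]), 0.0247, 3901)
t 31.8 p [0.6417 0.2765 0.1354] yaw [180.    0.  102.6] open 0.0711 grip 0.0
[0.6395 0.276  0.033 ] units [ 0.   -0.09  4.09]
```

Request:
send_rows(
  plan=[
    [[0.1, -0.05, 0.5], [0, 0, 0]],
    [[0, 0, 0.7], [0, 0, 0]],
    [[0, 0, 0.8], [0, 0, 0]],
    [[0, 0, 0.8], [0, 0, 0]],
    [[0, 0, 0.6], [0, 0, 0]],
    [[0, 0, 0.4], [0, 0, 0]],
    [[0, 0, 0.3], [0, 0, 0]],
    [[0, 0, 0], [0, 0, 0]],
    [[0, 0, 0], [0, 0, 0]],
    [[0, 0, 0], [0, 0, 0]],
  ],
)

```text
time: 33.05
tool_pos: [0.6377, 0.2795, 0.0347]
tool_rot: [3.14, -0.0, 1.791]
contact_force: [0.8, 0.3, 0.6]
opening: 0.0713
grip_force: 0.0
```

Request:
send_rows(
  plan=[
    [[0, 0, 0], [0, 0, 0]],
    [[0, 0, 0], [0, 0, 0]],
    [[0, 0, 0], [0, 0, 0]],
    [[0, 0, 0], [0, 0, 0]],
    [[0, 0, 0], [0, 0, 0]],
    [[0, 0, 0], [0, 0, 0]],
    [[0, 0, 0], [0, 0, 0]],
    [[0, 0, 0], [0, 0, 0]],
    [[0, 0, 0], [0, 0, 0]],
    [[0, 0, 0], [0, 0, 0]],
  ],
  gripper=-1,
  force=20,
)

```text
time: 34.3
tool_pos: [0.6375, 0.2795, 0.0342]
tool_rot: [3.141, -0.0, 1.791]
contact_force: [2.1, -0.7, 1.6]
opening: 0.0472
grip_force: 20.0
```

```bash
python3 go.py .64,.278,.134 .6009,.0215,.134 .6009,.0215,.036
```

```text
t 34.3 p [0.6375 0.2795 0.0342] yaw [180.   -0.  102.6] open 0.0472 grip 20.0
[0.64  0.278 0.134] units [-0.08  0.09 -3.99]
[0.6009 0.0215 0.134 ] units [-9.67 -3.77 -0.  ]
[0.6009 0.0215 0.036 ] units [-0.   -0.    3.92]
```

Request:
send_rows(
  plan=[
    [[0, 0, -0.4], [0, 0, 0]],
    [[0, 0, -0.9], [0, 0, 0]],
    [[0, 0, -0.9], [0, 0, 0]],
    [[0, 0, -0.9], [0, 0, 0]],
    [[0, 0, -0.9], [0, 0, 0]],
    [[-0.5, -0.19, 0], [0, 0, 0]],
    [[-0.9, -0.34, 0], [0, 0, 0]],
    [[-0.9, -0.34, 0], [0, 0, 0]],
    [[-0.9, -0.34, 0], [0, 0, 0]],
    [[-0.9, -0.34, 0], [0, 0, 0]],
  ],
)

```text
time: 35.55
tool_pos: [0.6211, 0.1692, 0.1333]
tool_rot: [-3.14, -0.0, 1.791]
contact_force: [0.4, 0.5, -1.2]
opening: 0.0473
grip_force: 20.0
```

Request:
send_rows(
  plan=[
    [[-0.9, -0.34, 0], [0, 0, 0]],
    [[-0.9, -0.34, 0], [0, 0, 0]],
    [[-0.9, -0.34, 0], [0, 0, 0]],
    [[-0.9, -0.34, 0], [0, 0, 0]],
    [[-0.9, -0.34, 0], [0, 0, 0]],
    [[-0.9, -0.34, 0], [0, 0, 0]],
    [[-0.25, -0.09, 0], [0, 0, 0]],
    [[0, 0, 0], [0, 0, 0]],
    [[0, 0, 0], [0, 0, 0]],
    [[0, 0, 0], [0, 0, 0]],
  ],
)

```text
time: 36.8
tool_pos: [0.6008, 0.0223, 0.1339]
tool_rot: [3.142, -0.0, 1.792]
contact_force: [0.2, 0.6, -2.1]
opening: 0.0474
grip_force: 20.0
```

```bash
python3 go.py .6009,.0215,.0375;  python3 go.py .6009,.0215,.0375|tail -1
```

```text
t 36.8 p [0.6008 0.0223 0.1339] yaw [180.   -0.  102.7] open 0.0474 grip 20.0
[0.6009 0.0215 0.0375] units [-0.03 -0.    3.86]
[0.6009 0.0215 0.0375] units [-0.03 -0.    3.86]
```

Request:
send_rows(
  plan=[
    [[-0.03, 0, 0.5], [0, 0, 0]],
    [[0, 0, 0.8], [0, 0, 0]],
    [[0, 0, 0.8], [0, 0, 0]],
    [[0, 0, 0.7], [0, 0, 0]],
    [[0, 0, 0.5], [0, 0, 0]],
    [[0, 0, 0.3], [0, 0, 0]],
    [[0, 0, 0.16], [0, 0, 0]],
    [[0, 0, 0.1], [0, 0, 0]],
    [[0, 0, 0], [0, 0, 0]],
    [[0, 0, 0], [0, 0, 0]],
  ],
)

```text
time: 38.05
tool_pos: [0.6012, 0.0207, 0.0379]
tool_rot: [3.141, 0.0, 1.791]
contact_force: [-0.3, -0.3, -1.9]
opening: 0.0474
grip_force: 20.0
```

Request:
send_rows(
  plan=[
    [[0, 0, 0], [0, 0, 0]],
    [[0, 0, 0], [0, 0, 0]],
    [[0, 0, 0], [0, 0, 0]],
    [[0, 0, 0], [0, 0, 0]],
    [[0, 0, -0.4], [0, 0, 0]],
    [[0, 0, -0.9], [0, 0, 0]],
    [[0, 0, -0.9], [0, 0, 0]],
    [[0, 0, -0.9], [0, 0, 0]],
    [[0, 0, -0.9], [0, 0, 0]],
    [[0, 0, -0.8], [0, 0, 0]],
  ],
  gripper=0.55,
)

```text
time: 39.3
tool_pos: [0.6011, 0.0207, 0.1592]
tool_rot: [3.14, 0.0, 1.791]
contact_force: [0.2, 0.1, -0.2]
opening: 0.071
grip_force: 0.0
```

```bash
python3 - <<'E'
from seg import *
im,d=shot('wrist','w6'); q=np.load('/tmp/w6.npz')
u,v=cv2.projectPoints(np.array([[.601,.0215,.059]]),q['r'],q['t'],q['K'],None)[0].ravel(); print(u,v)
print('green',top('w6',u,v,60,45,85,80,20,255,.059))
im2,_=shot('scene','s6')
cv2.imwrite('pics/s6.png',np.hstack([cv2.resize(im2,(400,400)),cv2.resize(im,(400,400))]))
E
python3 go.py .357,-.2831,.21 .357,-.2831,.1125
```

```text
272.5254141230418 209.5043261527384
green (array([0.6009, 0.0221, 0.0586]), array([0.6009, 0.0216]), 0.0245, 3228)
t 39.4 p [0.6024 0.0206 0.1606] yaw [1.797e+02 1.000e-01 1.026e+02] open 0.0705 grip 0.0
[ 0.357  -0.2831  0.21  ] units [ -9.71 -12.22  -2.03]
[ 0.357  -0.2831  0.1125] units [ 0.01 -0.02  3.9 ]
```

View pics/s6.png

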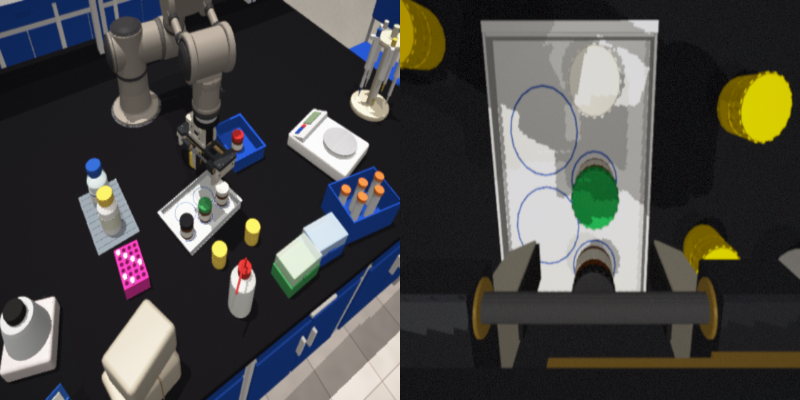

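Left picture: green jar in the middle ring, red jar upright in the tub, both bottles on the mat. Wrist view: green lid at about (596,197), with the ring around it. I'll now return the blue bottle.

Request:
send_rows(
  plan=[
    [[0, 0, -0.6], [0, 0, 0]],
    [[-0.69, -0.87, -0.7], [0, 0, 0]],
    [[-0.7, -0.87, -0.7], [0, 0, 0]],
    [[-0.7, -0.87, 0], [0, 0, 0]],
    [[-0.7, -0.87, 0], [0, 0, 0]],
    [[-0.69, -0.87, 0], [0, 0, 0]],
    [[-0.69, -0.87, 0], [0, 0, 0]],
    [[-0.69, -0.87, 0], [0, 0, 0]],
    [[-0.69, -0.87, 0], [0, 0, 0]],
    [[-0.7, -0.87, 0], [0, 0, 0]],
  ],
  gripper=1,
)

```text
time: 40.65
tool_pos: [0.4433, -0.1751, 0.2075]
tool_rot: [-3.141, -0.0, 1.791]
contact_force: [0.8, -0.1, -0.2]
opening: 0.0917
grip_force: 0.0
```

Request:
send_rows(
  plan=[
    [[-0.7, -0.87, 0], [0, 0, 0]],
    [[-0.7, -0.87, 0], [0, 0, 0]],
    [[-0.7, -0.87, 0], [0, 0, 0]],
    [[-0.69, -0.87, 0], [0, 0, 0]],
    [[-0.69, -0.87, 0], [0, 0, 0]],
    [[0, 0, 0], [0, 0, 0]],
    [[0, 0, 0], [0, 0, 0]],
    [[0, 0, 0], [0, 0, 0]],
    [[0, 0, 0], [0, 0, 0]],
    [[0, 0, 0], [0, 0, 0]],
  ],
)

```text
time: 41.9
tool_pos: [0.3572, -0.2829, 0.2074]
tool_rot: [3.142, -0.0, 1.792]
contact_force: [-0.4, 0.0, 0.2]
opening: 0.0918
grip_force: 0.0
```

```bash
python3 go.py .357,-.2831,.1125
```

```text
t 41.9 p [ 0.3572 -0.2829  0.2074] yaw [180.   -0.  102.7] open 0.0918 grip 0.0
[ 0.357  -0.2831  0.1125] units [-0.01 -0.01  3.8 ]
```

Request:
send_rows(
  plan=[
    [[0, 0, 0.5], [0, 0, 0]],
    [[0, 0, 0.8], [0, 0, 0]],
    [[0, 0, 0.8], [0, 0, 0]],
    [[0, 0, 0.7], [0, 0, 0]],
    [[0, 0, 0.6], [0, 0, 0]],
    [[0, 0, 0.4], [0, 0, 0]],
    [[0, 0, 0], [0, 0, 0]],
    [[0, 0, 0], [0, 0, 0]],
    [[0, 0, 0], [0, 0, 0]],
    [[0, 0, 0], [0, 0, 0]],
  ],
)

```text
time: 43.15
tool_pos: [0.3571, -0.2833, 0.1128]
tool_rot: [3.141, 0.001, 1.791]
contact_force: [0.9, 1.1, 0.0]
opening: 0.0916
grip_force: 0.0
```

Request:
send_rows(
  plan=[
    [[0, 0, 0], [0, 0, 0]],
    [[0, 0, 0], [0, 0, 0]],
    [[0, 0, 0], [0, 0, 0]],
    [[0, 0, 0], [0, 0, 0]],
    [[0, 0, 0], [0, 0, 0]],
    [[0, 0, 0], [0, 0, 0]],
    [[0, 0, 0], [0, 0, 0]],
    [[0, 0, 0], [0, 0, 0]],
    [[0, 0, 0], [0, 0, 0]],
    [[0, 0, 0], [0, 0, 0]],
  ],
  gripper=-1,
  force=30,
)

```text
time: 44.4
tool_pos: [0.357, -0.2832, 0.1124]
tool_rot: [3.141, -0.0, 1.791]
contact_force: [0.9, 0.5, -1.2]
opening: 0.0493
grip_force: 30.0
```

```bash
python3 go.py .357,-.283,.187 .534,.0523,.187
```

```text
t 44.4 p [ 0.357  -0.2832  0.1124] yaw [180.   -0.  102.6] open 0.0493 grip 30.0
[ 0.357 -0.283  0.187] units [ 0.01  0.   -2.98]
[0.534  0.0523 0.187 ] units [11.54  9.84  0.  ]
```

Request:
send_rows(
  plan=[
    [[0, 0, -0.4], [0, 0, 0]],
    [[0, 0, -0.8], [0, 0, 0]],
    [[0, 0, -0.9], [0, 0, 0]],
    [[0, 0, -0.9], [0, 0, 0]],
    [[0.5, 0.43, 0], [0, 0, 0]],
    [[0.9, 0.766, 0], [0, 0, 0]],
    [[0.9, 0.766, 0], [0, 0, 0]],
    [[0.9, 0.766, 0], [0, 0, 0]],
    [[0.9, 0.766, 0], [0, 0, 0]],
    [[0.9, 0.766, 0], [0, 0, 0]],
  ],
)

```text
time: 45.65
tool_pos: [0.4333, -0.1357, 0.1864]
tool_rot: [-3.14, -0.002, 1.791]
contact_force: [1.0, 0.4, -4.0]
opening: 0.0495
grip_force: 30.0
```

Request:
send_rows(
  plan=[
    [[0.9, 0.766, 0], [0, 0, 0]],
    [[0.9, 0.766, 0], [0, 0, 0]],
    [[0.9, 0.766, 0], [0, 0, 0]],
    [[0.9, 0.766, 0], [0, 0, 0]],
    [[0.9, 0.766, 0], [0, 0, 0]],
    [[0.9, 0.766, 0], [0, 0, 0]],
    [[0.9, 0.766, 0], [0, 0, 0]],
    [[0.25, 0.22, 0], [0, 0, 0]],
    [[0, 0, 0], [0, 0, 0]],
    [[0, 0, 0], [0, 0, 0]],
  ],
)

```text
time: 46.9
tool_pos: [0.5333, 0.0518, 0.1871]
tool_rot: [-3.14, -0.0, 1.791]
contact_force: [0.8, 0.5, -3.6]
opening: 0.0494
grip_force: 30.0
```

```bash
python3 go.py .534,.0523,.1124
```

```text
t 46.9 p [0.5333 0.0518 0.1871] yaw [-179.9   -0.   102.6] open 0.0494 grip 30.0
[0.534  0.0523 0.1124] units [0.01 0.03 2.99]
```

Request:
send_rows(
  plan=[
    [[0.01, 0.02, 0.5], [0, 0, 0]],
    [[0, 0, 0.7], [0, 0, 0]],
    [[0, 0, 0.7], [0, 0, 0]],
    [[0, 0, 0.5], [0, 0, 0]],
    [[0, 0, 0.3], [0, 0, 0]],
    [[0, 0, 0.15], [0, 0, 0]],
    [[0, 0, 0.12], [0, 0, 0]],
    [[0, 0, 0], [0, 0, 0]],
    [[0, 0, 0], [0, 0, 0]],
    [[0, 0, 0], [0, 0, 0]],
  ],
)

```text
time: 48.15
tool_pos: [0.5345, 0.0527, 0.1135]
tool_rot: [3.141, 0.0, 1.791]
contact_force: [0.7, -0.5, -4.5]
opening: 0.0496
grip_force: 30.0
```

Request:
send_rows(
  plan=[
    [[0, 0, 0], [0, 0, 0]],
    [[0, 0, 0], [0, 0, 0]],
    [[0, 0, 0], [0, 0, 0]],
    [[0, 0, 0], [0, 0, 0]],
    [[0, 0, 0], [0, 0, 0]],
    [[0, 0, -0.6], [0, 0, 0]],
    [[0, 0, -0.8], [0, 0, 0]],
    [[0, 0, -0.8], [0, 0, 0]],
    [[0, 0, -0.8], [0, 0, 0]],
    [[0, 0, -0.8], [0, 0, 0]],
  ],
  gripper=1,
)

```text
time: 49.4
tool_pos: [0.5345, 0.0527, 0.2101]
tool_rot: [3.14, 0.0, 1.791]
contact_force: [0.9, -0.6, -0.3]
opening: 0.0917
grip_force: 0.0
```

```bash
python3 go.py .4653,-.2824,.205 .4653,-.2824,.107
```

```text
t 49.4 p [0.5345 0.0527 0.2101] yaw [179.9   0.  102.6] open 0.0917 grip 0.0
[ 0.4653 -0.2824  0.205 ] units [-12.47  -5.63   0.2 ]
[ 0.4653 -0.2824  0.107 ] units [ 0.   -0.    3.92]
```

Request:
send_rows(
  plan=[
    [[-0.89, -0.402, 0], [0, 0, 0]],
    [[-0.89, -0.402, 0], [0, 0, 0]],
    [[-0.89, -0.402, 0], [0, 0, 0]],
    [[-0.89, -0.402, 0], [0, 0, 0]],
    [[-0.89, -0.402, 0], [0, 0, 0]],
    [[-0.89, -0.402, 0], [0, 0, 0]],
    [[-0.89, -0.402, 0], [0, 0, 0]],
    [[-0.89, -0.402, 0], [0, 0, 0]],
    [[-0.89, -0.402, 0], [0, 0, 0]],
    [[-0.89, -0.402, 0], [0, 0, 0]],
  ],
)

```text
time: 50.65
tool_pos: [0.4849, -0.1872, 0.2094]
tool_rot: [3.141, 0.001, 1.791]
contact_force: [0.4, -0.9, 0.3]
opening: 0.0915
grip_force: 0.0
```

Request:
send_rows(
  plan=[
    [[-0.89, -0.402, 0], [0, 0, 0]],
    [[-0.89, -0.402, 0], [0, 0, 0]],
    [[-0.89, -0.402, 0], [0, 0, 0]],
    [[-0.89, -0.402, 0], [0, 0, 0]],
    [[0, 0, 0], [0, 0, 0]],
    [[0, 0, 0.6], [0, 0, 0]],
    [[0, 0, 0.6], [0, 0, 0]],
    [[0, 0, 0], [0, 0, 0]],
    [[0, 0, 0], [0, 0, 0]],
    [[0, 0, 0], [0, 0, 0]],
  ],
)

```text
time: 51.9
tool_pos: [0.4655, -0.282, 0.1786]
tool_rot: [3.141, 0.001, 1.791]
contact_force: [0.7, -0.1, 1.0]
opening: 0.092
grip_force: 0.0
```

```bash
python3 go.py .4653,-.2824,.107
```

```text
t 51.9 p [ 0.4655 -0.282   0.1786] yaw [180.    0.  102.6] open 0.092 grip 0.0
[ 0.4653 -0.2824  0.107 ] units [-0.01 -0.01  2.86]
```

Request:
send_rows(
  plan=[
    [[0, 0, 0.5], [0, 0, 0]],
    [[0, 0, 0.7], [0, 0, 0]],
    [[0, 0, 0.7], [0, 0, 0]],
    [[0, 0, 0.6], [0, 0, 0]],
    [[0, 0, 0.35], [0, 0, 0]],
    [[0, 0, 0], [0, 0, 0]],
    [[0, 0, 0], [0, 0, 0]],
    [[0, 0, 0], [0, 0, 0]],
    [[0, 0, 0], [0, 0, 0]],
    [[0, 0, 0], [0, 0, 0]],
  ],
)

```text
time: 53.15
tool_pos: [0.4652, -0.2821, 0.1071]
tool_rot: [3.141, 0.0, 1.791]
contact_force: [-0.6, 0.8, -0.4]
opening: 0.0919
grip_force: 0.0
```

Request:
send_rows(
  plan=[
    [[0, 0, 0], [0, 0, 0]],
    [[0, 0, 0], [0, 0, 0]],
    [[0, 0, 0], [0, 0, 0]],
    [[0, 0, 0], [0, 0, 0]],
    [[0, 0, 0], [0, 0, 0]],
    [[0, 0, 0], [0, 0, 0]],
    [[0, 0, 0], [0, 0, 0]],
    [[0, 0, 0], [0, 0, 0]],
    [[0, 0, 0], [0, 0, 0]],
    [[0, 0, 0], [0, 0, 0]],
  ],
  gripper=-1,
  force=25,
)

```text
time: 54.4
tool_pos: [0.4651, -0.282, 0.1069]
tool_rot: [3.142, -0.0, 1.791]
contact_force: [-0.0, -0.2, -0.7]
opening: 0.0493
grip_force: 25.0
```

```bash
python3 go.py .4653,-.2824,.177 .5542,-.0343,.177
```

```text
t 54.4 p [ 0.4651 -0.282   0.1069] yaw [180.   -0.  102.6] open 0.0493 grip 25.0
[ 0.4653 -0.2824  0.177 ] units [-0.02  0.   -2.8 ]
[ 0.5542 -0.0343  0.177 ] units [8.91 5.64 0.  ]
```

Request:
send_rows(
  plan=[
    [[0, 0, -0.4], [0, 0, 0]],
    [[0, 0, -0.8], [0, 0, 0]],
    [[0, 0, -0.8], [0, 0, 0]],
    [[0, 0, -0.8], [0, 0, 0]],
    [[0.5, 0.32, 0], [0, 0, 0]],
    [[0.9, 0.57, 0], [0, 0, 0]],
    [[0.9, 0.57, 0], [0, 0, 0]],
    [[0.9, 0.57, 0], [0, 0, 0]],
    [[0.9, 0.57, 0], [0, 0, 0]],
    [[0.9, 0.57, 0], [0, 0, 0]],
  ],
)

```text
time: 55.65
tool_pos: [0.5149, -0.1406, 0.1758]
tool_rot: [-3.14, -0.002, 1.791]
contact_force: [-0.5, -0.6, -4.1]
opening: 0.0493
grip_force: 25.0
```

Request:
send_rows(
  plan=[
    [[0.9, 0.57, 0], [0, 0, 0]],
    [[0.9, 0.57, 0], [0, 0, 0]],
    [[0.9, 0.57, 0], [0, 0, 0]],
    [[0.9, 0.57, 0], [0, 0, 0]],
    [[0.3, 0.19, 0], [0, 0, 0]],
    [[0, 0, 0], [0, 0, 0]],
    [[0, 0, 0], [0, 0, 0]],
    [[0, 0, 0], [0, 0, 0]],
    [[0, 0, 0], [0, 0, 0]],
    [[0, 0, 0], [0, 0, 0]],
  ],
)

```text
time: 56.9
tool_pos: [0.5541, -0.0344, 0.177]
tool_rot: [3.141, -0.0, 1.791]
contact_force: [0.6, 0.4, -3.7]
opening: 0.0493
grip_force: 25.0
```

```bash
python3 go.py .5542,-.0343,.1073
```

```text
t 56.9 p [ 0.5541 -0.0344  0.177 ] yaw [180.   -0.  102.6] open 0.0493 grip 25.0
[ 0.5542 -0.0343  0.1073] units [0.   0.   2.79]
```

Lower, release, lift, and back away to the mat side so the cameras can see.

Request:
send_rows(
  plan=[
    [[0, 0, 0.5], [0, 0, 0]],
    [[0, 0, 0.7], [0, 0, 0]],
    [[0, 0, 0.7], [0, 0, 0]],
    [[0, 0, 0.4], [0, 0, 0]],
    [[0, 0, 0.2], [0, 0, 0]],
    [[0, 0, 0.15], [0, 0, 0]],
    [[0, 0, 0.12], [0, 0, 0]],
    [[0, 0, 0], [0, 0, 0]],
    [[0, 0, 0], [0, 0, 0]],
    [[0, 0, 0], [0, 0, 0]],
  ],
)

```text
time: 58.15
tool_pos: [0.5543, -0.0341, 0.108]
tool_rot: [3.141, 0.0, 1.791]
contact_force: [0.2, 1.0, -3.2]
opening: 0.0492
grip_force: 25.0
```

Request:
send_rows(
  plan=[
    [[0, 0, 0], [0, 0, 0]],
    [[0, 0, 0], [0, 0, 0]],
    [[0, 0, 0], [0, 0, 0]],
    [[0, 0, 0], [0, 0, 0]],
    [[0, 0, 0], [0, 0, 0]],
    [[0, 0, -0.6], [0, 0, 0]],
    [[0, 0, -0.8], [0, 0, 0]],
    [[0, 0, -0.8], [0, 0, 0]],
    [[0, 0, -0.8], [0, 0, 0]],
    [[0, 0, -0.8], [0, 0, 0]],
  ],
  gripper=1,
)

```text
time: 59.4
tool_pos: [0.5543, -0.0341, 0.2046]
tool_rot: [3.14, 0.0, 1.791]
contact_force: [0.8, 0.5, -0.4]
opening: 0.0918
grip_force: 0.0
```

Request:
send_rows(
  plan=[
    [[-0.9, -0.5, 0], [0, 0, 0]],
    [[-0.9, -0.5, 0], [0, 0, 0]],
    [[-0.9, -0.5, 0], [0, 0, 0]],
    [[-0.9, -0.5, 0], [0, 0, 0]],
    [[-0.9, -0.5, 0], [0, 0, 0]],
    [[-0.9, -0.5, 0], [0, 0, 0]],
    [[-0.9, -0.5, 0], [0, 0, 0]],
    [[-0.9, -0.5, 0], [0, 0, 0]],
    [[0, 0, 0], [0, 0, 0]],
    [[0, 0, 0], [0, 0, 0]],
  ],
)

```text
time: 60.65
tool_pos: [0.496, -0.231, 0.2032]
tool_rot: [3.141, -0.0, 1.791]
contact_force: [0.7, -0.4, 0.7]
opening: 0.0919
grip_force: 0.0
```

```bash
python3 - <<'E'
from seg import *
shot('scene','s9')
A=dict(yellow=('s0',258,192,18,18,35,80,60,255,.133),blue=('s0',285,173,18,105,130,80,30,255,.141),red=('s0',288,216,14,170,10,100,50,255,.059),
green=('s0',288,216,14,45,85,80,30,255,.059),white=('s0',311,199,14,0,180,0,120,255,.059),black=('s0',261,233,14,0,180,0,0,90,.059))
for k,a in A.items(): print(k,top(*a),top('s9',*a[1:]))
print('redtub',top('s9',330,140,40,170,10,100,50,255,.06))
im,d=shot('scene','s10')
E
python3 go.py
```

```text
yellow (array([ 0.5563, -0.0345,  0.1318]), array([ 0.5575, -0.0356]), 0.0259, 241) (array([ 0.557 , -0.0353,  0.1318]), array([ 0.5579, -0.0354]), 0.0258, 239)
blue (array([0.5365, 0.0506, 0.1396]), array([0.5386, 0.0506]), 0.0262, 209) (array([0.5376, 0.0511, 0.1395]), array([0.5393, 0.0498]), 0.0261, 219)
red (array([0.6043, 0.0194, 0.0577]), array([0.6055, 0.0188]), 0.0256, 209) None
green None (array([0.6036, 0.0175, 0.0578]), array([0.6059, 0.018 ]), 0.025, 200)
white (array([0.5838, 0.1013, 0.0576]), array([0.586, 0.1  ]), 0.0251, 190) (array([0.585 , 0.1015, 0.0574]), array([0.5866, 0.1011]), 0.0253, 190)
black (array([ 0.6208, -0.064 ,  0.0577]), array([ 0.6222, -0.065 ]), 0.0254, 234) (array([ 0.6209, -0.0642,  0.0578]), array([ 0.6219, -0.0647]), 0.0251, 236)
redtub (array([0.4258, 0.2788, 0.0581]), array([0.4282, 0.2771]), 0.0252, 123)
t 60.75 p [ 0.4962 -0.2307  0.203 ] yaw [180.   -0.  102.7] open 0.0917 grip 0.0
```

View pics/s10.png

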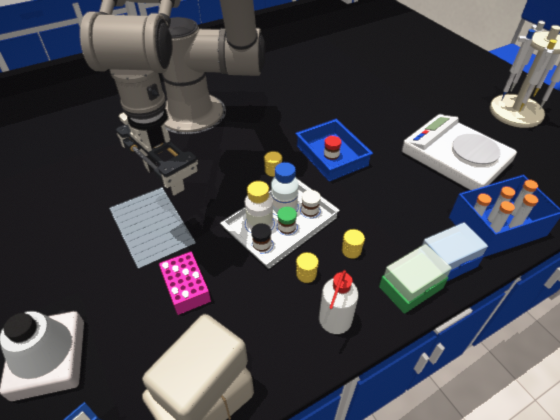

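The picture shows both bottles back at (258,205) and (285,185), the green jar in the middle ring at (288,218), and the red jar upright in the tub at (333,147). Everything in the tray measures within about 1 mm of its start position.

```bash
python3 -c "
from cell import robot
print(robot.hand_in())"
```

```text
the job is handed in; nothing more can be done
None
```

I handed the job in at about 61 s: in the last check both bottles were back within about 1 mm of their starts, the green jar stood in the middle ring, the red jar stood upright in the tub, and the white and black jars had not moved; the hand-in call returned no verdict.

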